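# Slide the jars down the sloped display tray

### The arm

A 6-joint arm with a two-finger parallel gripper is mounted at the origin on the work surface. World frame = base frame: x ahead of the robot, y to its left, z up, the work surface at z = 0. Lengths are in m, angles in rad, forces in N, time in s.
With the tool pointing down it reaches from about 0.275 to 0.75 m from the base axis. Payload 10.2 kg.
Tool frame: the origin (TCP) lies midway between the tips of the shut fingers; the grasp point (between the pads) lies 19 mm behind it; z points along the fingers, y is the line along which they close (so a half turn about z gives the same grasp; the last joint's range is limited). The gripper opens to 85 mm and grips with 20 to 120 N. Pads are 22 mm wide; open, the fingers measure 114 mm over their backs; the gripper's body (76 mm by 85 mm) begins 54 mm behind the grasp point. The pads swing forward as they close: fully open they stand 13 mm farther back than shut.
Start: joints at [1.088, 0.313, 1.498, -0, 1.331, -0.223], TCP at [0.135, 0.507, 0.231] pointing down, gripper open.
Joint ranges: [-2.94, 2.94], [-0.97, 2.17], [0.19, 2.56], [-1.23, 4.37], [0.02, 3.11], [-2.88, 2.88]. Speed limits (rad/s): [2.39, 2.39, 3.01, 3.14, 3.14, 3.14].

### API

Orientations are given as a unit quaternion [x, y, z, w].
In Python, from cell import state, snapshot, camera_info, finish_job gives the robot as it stands.
- The arm moves only by the shell command python3 -m inch 'ROWS'. ROWS is text: rows parted by semicolons, each of 7 numbers parted by spaces: the shift along the tool's x, y, z in units of 40 mm (1.0 is 40 mm), then the turn, a rotation vector about the tool's x, y, z in units of 5 degrees (1.0 is 5 degrees), then the opening, from 0 (shut) to 1 (fully open). A call has 1 to 20 rows; each row shifts and turns the commanded pose from where the row before left it, along the tool's axes as they then stand; what a row does not reach is not made up. A row lasts 1/12 s, in which the tool goes at most 41.7 mm and 7.16 degrees, less where a joint would pass 70% of its speed; a pose out of reach is approached as far as the arm can. A call is refused whole if a number of a shift passes 1 or a number of a turn 1, either way. A call with a gripper value outside its range is refused whole. The fingers move at their own pace and stop on an object; the grip force is fixed at half the most. Time passes only in rows, so rows that do not move let the fingers close. It gives the time, the measured TCP pose, the force, the opening and the grip force at its end, in the units of the state.
- state(): the state, without advancing time (a new reading comes with each control period).
- snapshot(name): name is "scene" or "top"; returns the picture (480x640x3 uint8, blue, green, red); there is no depth.
- camera_info(name): a dict with "fx", "fy", "cx", "cy" (pixels), "view" (4x4, takes a point from world to camera coordinates). Camera axes: x right, y up, looking along -z (the intrinsics and any distortion apply to the point x, -y, -z); pixel columns grow to the right and rows downward; lengths in m; the calibration is good to about 2 mm. A picture is of the moment at which its call begins. camera_info takes no time and is no camera call.
- finish_job(): hands the job in; it is judged then, once.
The state is a dict: "time_s": time; "joints": joint angles; "qd": joint speeds; "joint_torque": joint torques, N m; "eef_pos": TCP position; "eef_rot": TCP orientation; "force": force on the tool from outside, world axes, zero at the start; "torque": the same for the moment, N m; "gripper_width": opening from 0.0 (shut) to 1.0 (fully open); "grasp_force": force on a finger pad.
Only numpy, scipy, OpenCV 4.12 (cv2) and the standard library are available. Lean on these libraries where they do the work, as an engineer would, in place of code of your own. Each camera call takes 0.05 s, during which the arm holds its last target. There are 200 camera calls.

### The job

Restock the sloped wooden tray: put the green-lidded jar in the lane with the green tab and the red-lidded jar in the lane with the red tab. Set each jar down gently on the raised half of its lane, then slide it gently down along the lane floor (do not lower it in at the bottom) until it stands against the stop bar. Keep the jars upright and leave the black-lidded jar and the green oil bottle where they stand.

Things in the scene. Friction and masses are not known exactly. Their poses are not given: they have to be found in the camera images.
- deck: lane floor of a fixed wooden tray, 230 mm long, 250 wide, sloping down 12 degrees away from the robot, place and yaw varying. Origin on the floor at its low end, at the foot of the stop bar's inner face, in mid tray. x points down the slope (floor from x = -230 mm to 0), y across to the left, z up square to the floor. Three lanes, 70 mm clear, centred on y = -80, 0, +80 mm, between rails 10 mm wide, 12 high.
- stop_top (a point): top edge of the tray's stop bar, mid tray, on its inner face. The bar runs across the low end of all lanes, 12 mm thick and 40 mm high above the lane floor; axes as the deck's. Jars come to rest with their side against it (jar axis 27 mm up the slope from it).
- raised_end (a point): point on the floor of the middle lane at the tray's raised, open end (no wall there), 230 mm up the slope from the stop bar; axes as the deck's. The raised half of the lanes is the first 115 mm from here. Jars do not slide by themselves on the slope: a push of 0.4 to 2 N moves them.
- tab_green: green plastic tab, 20 x 50 x 18 mm high, fixed on top of the stop bar at the low end of a lane, centred on that lane. Origin at the centre of its underside; its y points across the lanes. Marks the lane for the green-lidded jar. The three tabs change places.
- tab_red: red plastic tab, 20 x 50 x 18 mm high, fixed on top of the stop bar at the low end of a lane, centred on that lane. Origin at the centre of its underside; its y points across the lanes. Marks the lane for the red-lidded jar. The three tabs change places.
- tab_white: white plastic tab, 20 x 50 x 18 mm high, fixed on top of the stop bar at the low end of a lane, centred on that lane. Origin at the centre of its underside; its y points across the lanes. Marks the lane for other goods; its lane stays empty. The three tabs change places.
- jar_green_c (a point): glass jar standing on the counter: body 54 mm in diameter and 60 mm high, full of green olives, with a white label band, then a green lid 50 mm in diameter and 15 mm high (75 mm in all); about 0.2 kg. The point is its centre, 37.5 mm above its underside, z along its axis. To be loaded.
- jar_red_c (a point): glass jar standing on the counter: body 54 mm in diameter and 60 mm high, full of red peppers, with a white label band, then a red lid 50 mm in diameter and 15 mm high (75 mm in all); about 0.2 kg. The point is its centre, 37.5 mm above its underside, z along its axis. To be loaded.
- jar_black_c (a point): glass jar standing on the counter: body 54 mm in diameter and 60 mm high, full of brown honey, with a white label band, then a black lid 50 mm in diameter and 15 mm high (75 mm in all); about 0.2 kg. The point is its centre, 37.5 mm above its underside, z along its axis. Not part of the job: leave it alone.
- oil_a_c (a point): green glass oil bottle with a black cap, 60 mm in diameter, 200 mm high; its centre, 100 mm up. Leave it alone.
Not all that is in view belongs to the job. What is meant by the part that bears jar_red_c is not blue, and is the smaller of those in its own colour.

How it is judged:
By the outcome, as a careful person would: the job done as asked, in the order asked, and still so for the second after the job is handed in, with the robot touching nothing.
It also fails if it takes over 72 s, if anything falls off the work surface, if the arm or the gripper's body presses on something with over 40 N, if the wrist force passes 120 N, or if a joint passes its speed limit or range.

## Working session

There is one attempt and no reset: what is moved stays moved. The work goes in short steps, Python scripts to look and compute and a shell command to move; the robot and the scene stay as the last step left them, time stands still between calls to the robot, and variables do not carry over. Pictures are saved under pics/ and viewed, at most 10 in all, crops included, and the job is handed in when it is done.

```bash
ls; mkdir -p pics; python3 - <<'E'
from cell import *
import cv2
for n in("scene","top"):
    cv2.imwrite(f"pics/{n}0.png",snapshot(n)); print(camera_info(n))
s=state(); print(s)
E
```

```text
pics
{'fx': 446.23842029421627, 'fy': 446.23842029421627, 'cx': 326.50284449086155, 'cy': 238.69670023638338, 'view': array([[-0.27943502,  0.96016249,  0.00201499,  0.15286409],
       [-0.71295253, -0.20889452,  0.66937416,  0.32541268],
       [ 0.64312888,  0.18560998,  0.74292273, -1.2369193 ],
       [ 0.        ,  0.        ,  0.        ,  1.        ]])}
{'fx': 621.1896490419016, 'fy': 621.1896490419016, 'cx': 321.2962711068211, 'cy': 244.70238840445694, 'view': array([[-0.0249931 , -0.99966353, -0.00694089,  0.01673521],
       [ 0.98807904, -0.02575729,  0.15177741, -0.54102484],
       [-0.15190512, -0.00306476,  0.98839033, -1.31632161],
       [ 0.        ,  0.        ,  0.        ,  1.        ]])}
{'time_s': 0.1, 'joints': array([ 1.08761397e+00,  3.13417121e-01,  1.49838002e+00,  2.76341680e-06,
        1.33098583e+00, -2.23420596e-01]), 'qd': array([-0.00063269, -0.0013706 , -0.00288828,  0.0007155 ,  0.00091644,
       -0.00062875]), 'joint_torque': array([ 2.31857957e-03, -4.12897754e+01, -2.60143715e+01, -1.70633434e-04,
        2.96828533e-03,  1.06750491e-05]), 'eef_pos': array([0.1347571 , 0.50716989, 0.23077338]), 'eef_rot': array([ 1.29516332e-01,  9.91577110e-01, -5.57933541e-04, -2.07181926e-04]), 'force': array([ 0.14557174,  0.24038185, -0.84374989]), 'torque': array([ 0.04732976, -0.00181653,  0.00507751]), 'grasp_force': 0.0, 'gripper_width': 1.0026023000142423}
```

View pics/scene0.png

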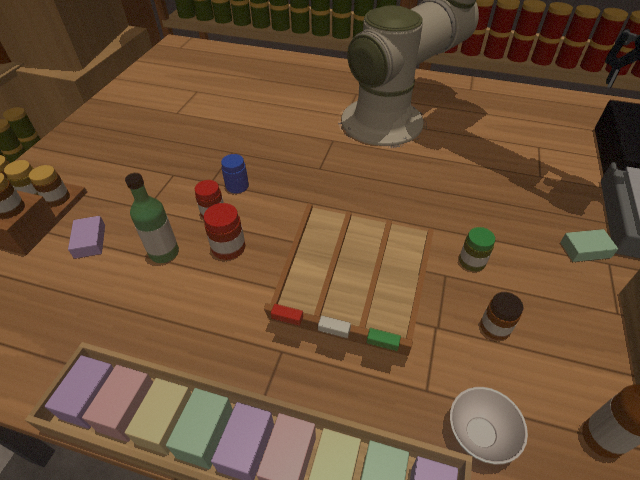

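View pics/top0.png

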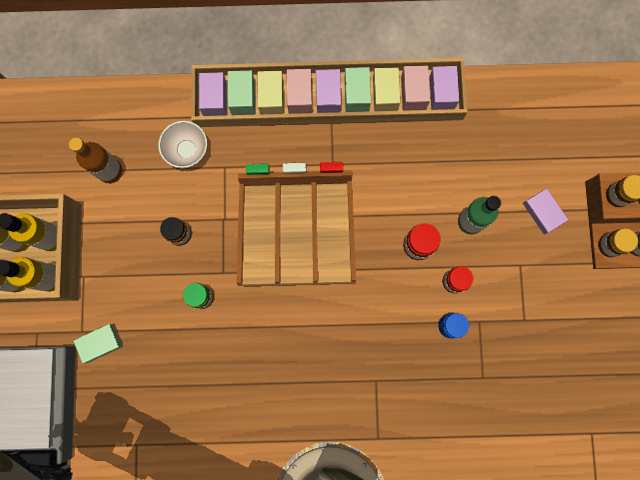

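Candidates for "jar_red": big red jar at top (422,240), small red jar at (459,279) and blue jar at (454,325). The rule (not blue, the smaller of the red ones) points to (459,279). I'll confirm this in an enlarged crop.

```bash
python3 - <<'E'
import cv2,numpy as np
t=cv2.imread("pics/top0.png");s=cv2.imread("pics/scene0.png")
r=lambda a,f:cv2.resize(a,None,fx=f,fy=f,interpolation=cv2.INTER_CUBIC)
a=r(t[210:310,400:500],4)      # red
b=r(t[270:320,170:270],4)      # green x170 y270
c=r(s[170:270,180:280],4)
o=np.zeros((600,800,3),np.uint8);o[:400,:400]=a;o[:400,400:]=c;o[400:,:400]=b;
o[400:,400:]=r(s[220:270,440:540],4)
cv2.imwrite("pics/crop1.png",o)
cv2.imwrite("pics/crop2.png",r(t[155:295,225:365],4))
E
```

```text
(no output)
```

View pics/crop1.png

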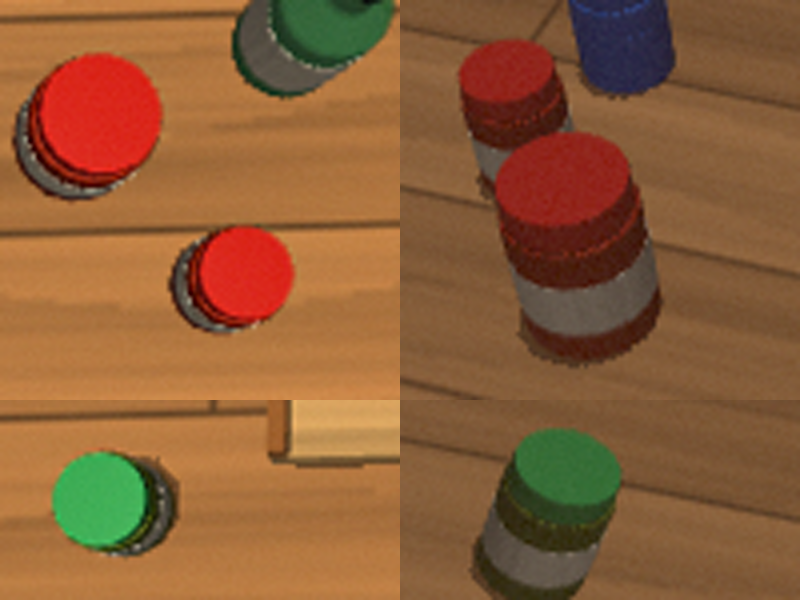

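View pics/crop2.png

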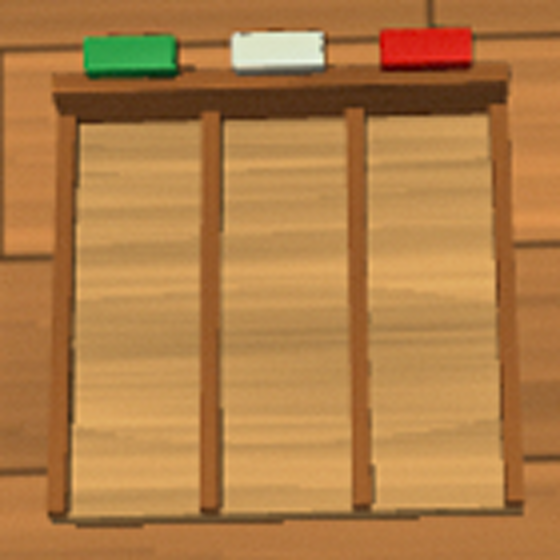

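The crop confirms the red jar: the small one, lid centre at top (461.5,278.1). The blue jar is separate and the red jar at (422,240) is bigger. The green lid centre is at top (194.6,294.6). Tabs run green, white, red from left to right, so the green lane is y=+80 and the red lane is y=-80. I need one more crop of the tray in the scene view.

```bash
python3 - <<'E'
import cv2
s=cv2.imread("pics/scene0.png")
cv2.imwrite("pics/crop3.png",cv2.resize(s[203:353,260:440],None,fx=4,fy=4,interpolation=cv2.INTER_CUBIC))
E
```

```text
(no output)
```

View pics/crop3.png

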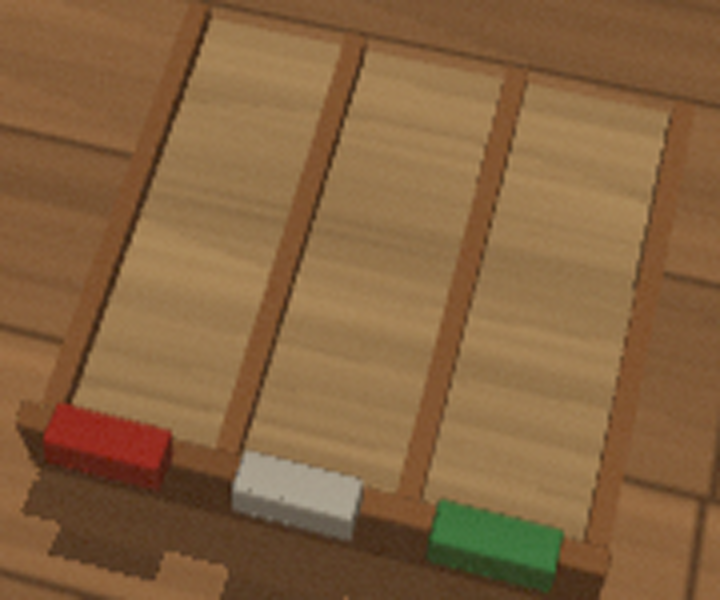

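```bash
cat > h.py <<'E'
import numpy as np, json
from cell import *
from scipy.optimize import least_squares
from scipy.spatial.transform import Rotation as R
C={n:camera_info(n) for n in("scene","top")}
def proj(n,P):
    c=C[n];p=np.atleast_2d(P)@c["view"][:3,:3].T+c["view"][:3,3]
    return np.c_[c["cx"]+c["fx"]*p[:,0]/-p[:,2], c["cy"]-c["fy"]*p[:,1]/-p[:,2]]
def ray(n,u,v,z):
    c=C[n];V=c["view"];o=-V[:3,:3].T@V[:3,3]
    d=V[:3,:3].T@np.array([(u-c["cx"])/c["fx"],-(v-c["cy"])/c["fy"],-1])
    return o+d*(z-o[2])/d[2]
E
python3 - <<'E'
from h import *
print("red",ray("top",461.5,278.1,.075),"green",ray("top",194.6,294.6,.075),"black",ray("top",173,229.5,.075),"big",ray("top",424.5,238,.09),"blue",ray("top",454,324,.075))
sc=lambda x,y:(260+x/4-.375,203+y/4-.375); tp=lambda x,y:(225+x/4-.375,155+y/4-.375)
D=[];
for y,s,t in((-120,(201,8),(514,503)),(-40,(354,36),(362,507)),(40,(515,68),(210,511)),(120,(681,100),(57,514))):
    D+=[("scene",(-230,y,12),sc(*s)),("top",(-230,y,12),tp(*t))]
for y,xi,s,t in((-125,0,(25,400),(506,82)),(125,0,(610,545),(57,95)),(-125,12,(20,425),(508,65)),(125,12,(605,570),(54,73))):
    D+=[("scene",(xi,y,40),sc(*s)),("top",(xi,y,40),tp(*t))]
def rot(p): return R.from_euler("ZY",[p[3],np.radians(12)])
def f(p):
    return np.concatenate([(proj(n,rot(p).apply(np.array(q)/1e3)+p[:3])[0]-u) for n,q,u in D])
r=least_squares(f,[.6,0,.02,0],loss="soft_l1")
print(r.x); print(f(r.x).reshape(-1,2).round(1))
p=r.x
for q in((-230,0,0),(0,0,40),(-180,80,0),(-27,80,0),(-180,-80,0),(-27,-80,0)): print(q,(rot(p).apply(np.array(q)/1e3)+p[:3]).round(4))
for u,v in(sc(85,405),sc(130,417)):pass
# jar check: predicted scene pixels of lid centre
for P in(ray("top",461.5,278.1,.075),ray("top",194.6,294.6,.075)): print(proj("scene",P))
E
```

```text
red [ 0.45712124 -0.2911446   0.075     ] green [0.43668905 0.27244639 0.075     ] black [0.57732656 0.31961106 0.075     ] big [ 0.5424176  -0.21501146  0.09      ] blue [ 0.3615248  -0.26983455  0.075     ]
[0.67989737 0.05820893 0.02615903 0.00170414]
[[-0.7 -0.8]
 [ 0.1 -0.2]
 [-0.1  0.1]
 [-0.1 -0.2]
 [-0.1  0.3]
 [-0.3 -0.1]
 [ 0.   0.7]
 [-0.2  0.2]
 [-0.3 -0.5]
 [ 0.3  0.5]
 [ 0.  -0.1]
 [-1.9  0.4]
 [-1.4 -0.3]
 [-0.4 -0.2]
 [-0.1  0.8]
 [-1.   1. ]]
(-230, 0, 0) [0.4549 0.0578 0.074 ]
(0, 0, 40) [0.6882 0.0582 0.0653]
(-180, 80, 0) [0.5037 0.1379 0.0636]
(-27, 80, 0) [0.6534 0.1382 0.0318]
(-180, -80, 0) [ 0.504  -0.0221  0.0636]
(-27, -80, 0) [ 0.6536 -0.0218  0.0318]
[[205.95747206 186.29618542]]
[[480.14335376 234.82939162]]
```

```bash
python3 - <<'E'
from h import *
for n,a,b in(("red",(461.5,278.1),(206.2,187.2)),("green",(194.6,294.6),(481.7,236.2))):
    r=least_squares(lambda p:np.r_[proj("top",[p[0],p[1],.075])[0]-a,proj("scene",[p[0],p[1],.075])[0]-b],[.45,0]);print(n,r.x,r.fun.round(1))
print("oil cap",ray("top",493,204,.2),ray("scene",134,180,.2),"base",ray("top",473,225,.0))
E
python3 -m inch '0 0 0 0 0 -1 1;0 0 0 0 0 -1 1;0 0 0 0 0 -0.98 1;-0.63 -0.49 0 0 0 0 1;-0.63 -0.49 0 0 0 0 1;-0.63 -0.49 0 0 0 0 1;-0.63 -0.49 0 0 0 0 1;-0.63 -0.49 0 0 0 0 1;-0.63 -0.49 0 0 0 0 1;-0.63 -0.49 0 0 0 0 1;-0.63 -0.49 0 0 0 0 1;-0.63 -0.49 0 0 0 0 1;-0.63 -0.49 0 0 0 0 1;-0.63 -0.49 0 0 0 0 1;-0.63 -0.49 0 0 0 0 1;0 0 0 0 0 0 1;0 0 0 0 0 0 1'
```

```text
red [ 0.45782076 -0.29060587] [-0.3 -0.3 -0.2 -0.6]
green [0.43787431 0.27428408] [-0.9 -0.5 -0.6 -0.7]
oil cap [ 0.58818644 -0.33308592  0.2       ] [ 0.59949007 -0.32828747  0.2       ] base [ 0.58373386 -0.34083401  0.        ]
time_s: 1.52
eef_pos: [0.4379, 0.2714, 0.2307]
eef_rot: [0.001, 1.0, -0.0, -0.001]
force: [0.9, 0.9, 0.3]
gripper_width: 1.002
grasp_force: 0.0
```

```bash
python3 -m inch '0 0.05 0.5 0 0 0 1;0 0 0.6 0 0 0 1;0 0 0.6 0 0 0 1;0 0 0.6 0 0 0 1;0 0 0.6 0 0 0 1;0 0 0.6 0 0 0 1;0 0 0.6 0 0 0 1;0 0 0.6 0 0 0 1;0 0 0.35 0 0 0 1;0 0 0.22 0 0 0 1;0 0 0 0 0 0 1;0 0 0 0 0 0 0.7;0 0 0 0 0 0 0.6;0 0 0 0 0 0 0.5;0 0 0 0 0 0 0.4;0 0 0 0 0 0 0.3;0 0 0 0 0 0 0.3;0 0 0 0 0 0 0.3'; python3 - <<'E'
from h import *
import cv2
s=snapshot("scene")[180:300,420:540];cv2.imwrite("pics/g1.png",cv2.resize(s,None,fx=4,fy=4))
E
```

```text
time_s: 3.02
eef_pos: [0.438, 0.2747, 0.0219]
eef_rot: [-0.0, 1.0, 0.0, 0.001]
force: [-1.7, 0.3, 5.2]
gripper_width: 0.615
grasp_force: 62.6
```

View pics/g1.png

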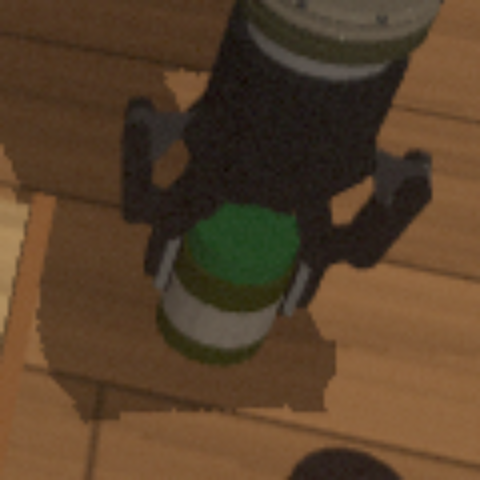

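Jar gripped on its body, opening 0.615. Next: lift, carry it over the raised half of the green lane, and tilt 12°.

```bash
python3 -m inch '0 0 -0.2 0 0 0 0.3;0 0 -0.4 0 0 0 0.3;0 0 -0.6 0 0 0 0.3;0 0 -0.6 0 0 0 0.3;0 0 -0.6 0 0 0 0.3;0 0 -0.6 0 0 0 0.3;0 0 -0.2 0 0 0 0.3;-0.2 -0.3 0 0 0 0 0.3;-0.25 -0.4 0 0 0 0 0.3;-0.3 -0.5 0 0 0 0 0.3;-0.3 -0.5 0 0 0 0 0.3;-0.3 -0.5 0 0 0 0 0.3;-0.3 -0.5 0 0 0 0 0.3;-0.24 -0.42 0 0 0 0 0.3;-0.145 -0.3 0 0 0 0 0.3;0 0 0 0 0.8 0 0.3;0 0 0 0 0.8 0 0.3;0 0 0 0 0.8 0 0.3;0 0 0 0 0 0 0.3;0 0 0 0 0 0 0.3'; python3 - <<'E'
from h import *
import cv2
s=state();print(s["force"],R.from_quat(s["eef_rot"]).as_matrix().round(3))
a=cv2.resize(snapshot("scene")[130:330,240:500],None,fx=3,fy=3)
cv2.imwrite("pics/g2.png",a)
E
```

```text
time_s: 4.73
eef_pos: [0.5188, 0.1376, 0.1477]
eef_rot: [-0.0, 0.995, -0.0, -0.104]
force: [-0.2, 0.4, -3.3]
gripper_width: 0.616
grasp_force: 63.1
[-0.22539871  0.37285326 -3.27857201] [[-0.978 -0.    -0.207]
 [-0.     1.    -0.   ]
 [ 0.207 -0.    -0.978]]
```

View pics/g2.png

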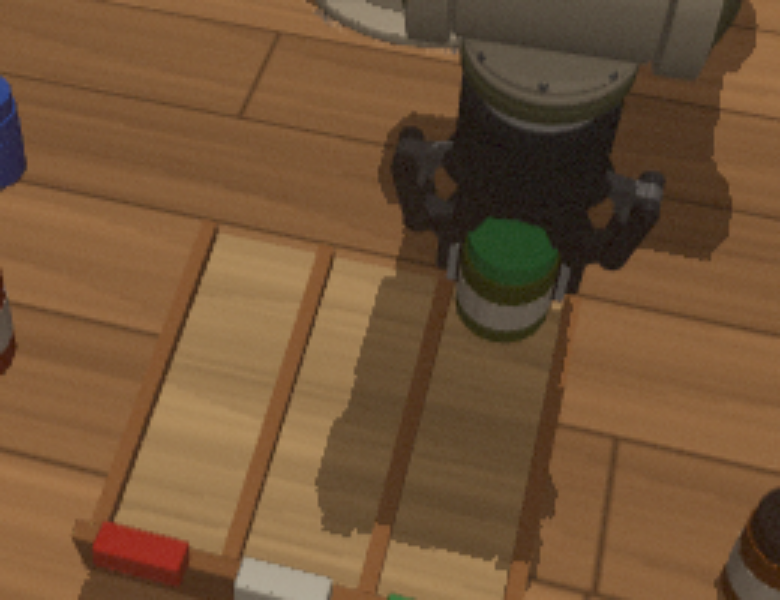

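The picture shows the jar centred over the top of the green lane at about (510,270), upright to the deck. It's about 63 mm above the floor, so I'll descend and feel for contact.

```bash
python3 -m inch '0 0 0.3 0 0 0 0.3;0 0 0.4 0 0 0 0.3;0 0 0.35 0 0 0 0.3;0 0 0.2 0 0 0 0.3;0 0 0.1 0 0 0 0.3;0 0 0.05 0 0 0 0.3;0 0 0.03 0 0 0 0.3;0 0 0.03 0 0 0 0.3;0 0 0 0 0 0 0.3;0 0 0 0 0 0 0.3'; for i in 1 2 3; do echo; done; python3 -m inch '0 0 0.03 0 0 0 0.3;0 0 0 0 0 0 0.3;0 0 0 0 0 0 0.3'
```

```text
time_s: 5.62
eef_pos: [0.5069, 0.1375, 0.0917]
eef_rot: [-0.0, 0.995, 0.0, -0.104]
force: [-0.3, -0.7, -2.0]
gripper_width: 0.617
grasp_force: 63.2



time_s: 5.87
eef_pos: [0.5064, 0.1375, 0.0902]
eef_rot: [-0.0, 0.995, -0.0, -0.104]
force: [-0.1, -1.0, -1.6]
gripper_width: 0.62
grasp_force: 63.2
```

```bash
python3 -m inch '0 0 0.03 0 0 0 0.3;0 0 0 0 0 0 0.3;0 0 0 0 0 0 0.3'
```

```text
time_s: 6.12
eef_pos: [0.5064, 0.1375, 0.0901]
eef_rot: [-0.0, 0.995, -0.0, -0.104]
force: [-1.4, -0.2, 6.5]
gripper_width: 0.621
grasp_force: 64.2
```

```bash
python3 -m inch '0 0 -0.02 0 0 0 0.3;0 0 0 0 0 0 0.66;0 0 0 0 0 0 0.72;0 0 0 0 0 0 0.72;0 0 0 0 0 0 0.72'; python3 - <<'E'
from h import *
import cv2
r=lambda a:cv2.resize(a,None,fx=4,fy=4,interpolation=cv2.INTER_CUBIC)
import numpy as np
cv2.imwrite("pics/g3.png",np.hstack([r(snapshot("scene")[180:320,350:450]),r(snapshot("top")[160:300,225:320])]))
E
```

```text
time_s: 6.53
eef_pos: [0.5063, 0.1375, 0.0898]
eef_rot: [-0.0, 0.995, -0.0, -0.105]
force: [-0.1, 0.4, 0.5]
gripper_width: 0.72
grasp_force: 0.0
```

View pics/g3.png

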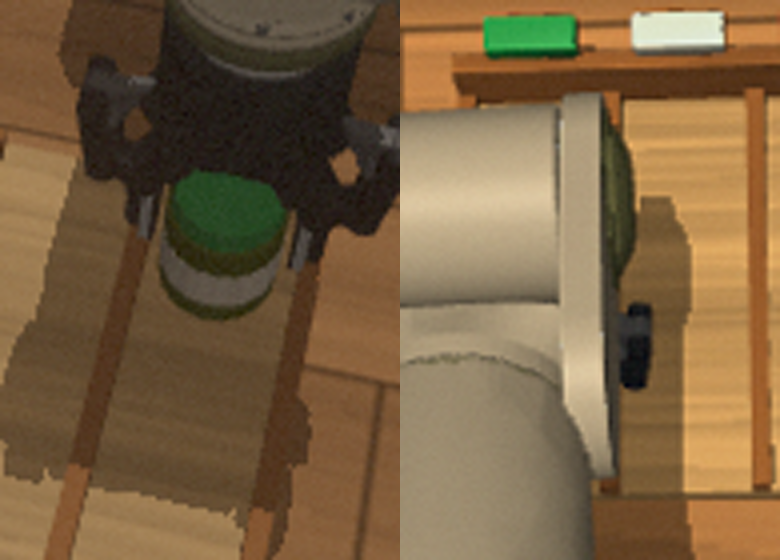

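The picture shows the jar released and flat in the middle of the green lane on its raised half. I'll regrip and slide it down the slope.

```bash
python3 -m inch '0 0 0 0 0 0 0.6;0 0 0 0 0 0 0.3;0 0 0 0 0 0 0.3;0 0 0 0 0 0 0.3;0 0 0.01 0 0 0 0.3;-0.05 0 0 0 0 0 0.3;-0.1 0 0 0 0 0 0.3;-0.1 0 0 0 0 0 0.3;-0.1 0 0 0 0 0 0.3;-0.1 0 0 0 0 0 0.3;-0.1 0 0 0 0 0 0.3;-0.1 0 0 0 0 0 0.3'
```

```text
time_s: 7.63
eef_pos: [0.5314, 0.1376, 0.0848]
eef_rot: [-0.0, 0.994, 0.0, -0.105]
force: [-8.0, -0.4, 18.5]
gripper_width: 0.62
grasp_force: 63.9
```

```bash
python3 -m inch '0 0 -0.03 0 0 0 0.3;-0.05 0 0 0 0 0 0.3;-0.1 0 0 0 0 0 0.3'
```

```text
time_s: 7.88
eef_pos: [0.5374, 0.1375, 0.0836]
eef_rot: [-0.0, 0.994, -0.0, -0.105]
force: [-0.5, -0.0, -1.8]
gripper_width: 0.617
grasp_force: 63.0
```

```bash
python3 -m inch '-0.05 0 0.01 0 0 0 0.3;-0.1 0 0 0 0 0 0.3;-0.1 0 0 0 0 0 0.3'
```

```text
time_s: 8.13
eef_pos: [0.5477, 0.1375, 0.0814]
eef_rot: [-0.0, 0.995, -0.0, -0.105]
force: [-1.4, 0.4, 3.2]
gripper_width: 0.618
grasp_force: 62.9
```

```bash
python3 -m inch '-0.1 0 0 0 0 0 0.3;-0.1 0 0 0 0 0 0.3;-0.1 0 0 0 0 0 0.3;-0.1 0 0 0 0 0 0.3;-0.1 0 0 0 0 0 0.3;-0.1 0 0 0 0 0 0.3;-0.1 0 0 0 0 0 0.3;-0.1 0 0 0 0 0 0.3;-0.1 0 0 0 0 0 0.3;-0.1 0 0 0 0 0 0.3'
```

```text
time_s: 8.97
eef_pos: [0.587, 0.1375, 0.073]
eef_rot: [-0.0, 0.995, -0.0, -0.105]
force: [1.5, -0.2, -2.2]
gripper_width: 0.62
grasp_force: 63.0
```

```bash
python3 -m inch '-0.1 0 0 0 0 0 0.3;-0.1 0 0 0 0 0 0.3;-0.1 0 0 0 0 0 0.3;-0.1 0 0 0 0 0 0.3;-0.1 0 0 0 0 0 0.3;-0.1 0 0 0 0 0 0.3;-0.1 0 0 0 0 0 0.3;-0.1 0 0 0 0 0 0.3;-0.1 0 0 0 0 0 0.3;-0.1 0 0 0 0 0 0.3'
```

```text
time_s: 9.8
eef_pos: [0.6261, 0.1375, 0.0647]
eef_rot: [-0.0, 0.995, -0.0, -0.105]
force: [-4.1, -0.5, 5.1]
gripper_width: 0.617
grasp_force: 62.9
```

```bash
python3 -m inch '-0.1 0 0 0 0 0 0.3;-0.1 0 0 0 0 0 0.3;-0.1 0 0 0 0 0 0.3;-0.1 0 0 0 0 0 0.3;-0.08 0 0 0 0 0 0.3;-0.05 0 0 0 0 0 0.3;-0.03 0 0 0 0 0 0.3;-0.03 0 0 0 0 0 0.3;0 0 0 0 0 0 0.3'
```

```text
time_s: 10.55
eef_pos: [0.6491, 0.1375, 0.0599]
eef_rot: [-0.0, 0.995, -0.0, -0.104]
force: [1.4, -0.1, -0.8]
gripper_width: 0.618
grasp_force: 63.0
```

```bash
python3 -m inch '-0.025 0 0 0 0 0 0.3;-0.025 0 0 0 0 0 0.3;-0.025 0 0 0 0 0 0.3;0 0 0 0 0 0 0.3'
```

```text
time_s: 10.88
eef_pos: [0.6519, 0.1375, 0.0592]
eef_rot: [-0.0, 0.995, 0.0, -0.104]
force: [1.0, 1.3, -2.3]
gripper_width: 0.622
grasp_force: 63.0
```

```bash
python3 -m inch '-0.025 0 0 0 0 0 0.3;-0.025 0 0 0 0 0 0.3;0 0 0 0 0 0 0.3'
```

```text
time_s: 11.13
eef_pos: [0.6539, 0.1375, 0.0588]
eef_rot: [-0.0, 0.995, 0.0, -0.104]
force: [0.7, -0.7, -1.4]
gripper_width: 0.618
grasp_force: 63.0
```

```bash
python3 -m inch '-0.025 0 0.015 0 0 0 0.3;-0.025 0 0 0 0 0 0.3;0 0 0 0 0 0 0.3'
```

```text
time_s: 11.38
eef_pos: [0.6559, 0.1376, 0.0584]
eef_rot: [-0.0, 0.995, 0.0, -0.104]
force: [0.9, 1.3, 4.1]
gripper_width: 0.62
grasp_force: 63.0
```

```bash
python3 -m inch '-0.025 0 0 0 0 0 0.3;-0.025 0 0 0 0 0 0.3;0 0 0 0 0 0 0.3'
```

```text
time_s: 11.63
eef_pos: [0.6578, 0.1376, 0.058]
eef_rot: [-0.0, 0.995, 0.0, -0.104]
force: [-0.9, 0.2, 5.9]
gripper_width: 0.618
grasp_force: 63.1
```

```bash
python3 -m inch '-0.025 0 0 0 0 0 0.3;0 0 0 0 0 0 0.3;0 0 0 0 0 0 0.3'
```

```text
time_s: 11.88
eef_pos: [0.6587, 0.1376, 0.0578]
eef_rot: [-0.0, 0.995, 0.0, -0.104]
force: [-1.0, -0.1, 6.3]
gripper_width: 0.62
grasp_force: 63.1
```

```bash
python3 -m inch '-0.025 0 0 0 0 0 0.3;0 0 0 0 0 0 0.3;0 0 0 0 0 0 0.3'
```

```text
time_s: 12.13
eef_pos: [0.6596, 0.1376, 0.0576]
eef_rot: [-0.0, 0.995, 0.0, -0.104]
force: [-1.9, 0.2, 7.1]
gripper_width: 0.617
grasp_force: 63.5
```

```bash
python3 -m inch '-0.02 0 0 0 0 0 0.3;0 0 0 0 0 0 0.3;0 0 0 0 0 0 0.3'
```

```text
time_s: 12.38
eef_pos: [0.6596, 0.1376, 0.0576]
eef_rot: [-0.0, 0.994, -0.0, -0.105]
force: [-7.0, -0.5, 8.4]
gripper_width: 0.616
grasp_force: 63.5
```

```bash
python3 -m inch '-0.02 0 0 0 0 0 0.3;0 0 0 0 0 0 0.3;0 0 0 0 0 0 0.3'
```

```text
time_s: 12.63
eef_pos: [0.6597, 0.1376, 0.0576]
eef_rot: [-0.0, 0.994, -0.0, -0.107]
force: [-11.8, -0.5, 11.1]
gripper_width: 0.617
grasp_force: 63.6
```

Contact with the stop bar at x≈0.6596 (force rises to 7–12 N). I'll ease off, release and retract.

```bash
python3 -m inch '0.025 0 -0.025 0 0 0 0.3;0 0 0 0 0 0 0.3;0 0 0 0 0 0 0.66;0 0 0 0 0 0 0.75;0 0 0 0 0 0 0.9;0 0 0 0 0 0 0.9;0 0 -0.1 0 0 0 0.9;0 0 -0.3 0 0 0 0.9;0 0 -0.5 0 0 0 0.9;0 0 -0.6 0 0 0 0.9;0 0 -0.6 0 0 0 0.9;0 0 -0.6 0 0 0 0.9;0 0 -0.6 0 0 0 1;0 0 0 0 -0.8 0 1;0 0 0 0 -0.8 0 1;0 0 0 0 -0.8 0 1;0 0 0 0 0 0 1'
```

```text
time_s: 14.05
eef_pos: [0.6866, 0.1379, 0.188]
eef_rot: [-0.0, 1.0, 0.0, 0.001]
force: [0.0, 0.8, 0.5]
gripper_width: 1.002
grasp_force: 0.0
```

```bash
python3 -m inch '0 0 -0.6 0 0 0 1;0.18 -0.32 -0.6 0 0 0 1;0.37 -0.69 0 0 0 0 1;0.37 -0.69 0 0 0 0 1;0.37 -0.69 0 0 0 0 1;0.37 -0.69 0 0 0 0 1;0.37 -0.69 0 0 0 0 1;0.37 -0.69 0 0 0 0 1;0.37 -0.69 0 0 0 0 1;0.37 -0.69 0 0 0 0 1;0.37 -0.69 0 0 0 0 1;0.37 -0.69 0 0 0 0 1;0.37 -0.69 0 0 0 0 1;0.37 -0.69 0 0 0 0 1;0.37 -0.69 0 0 0 0 1;0.37 -0.71 0 0 0 0 1;0.37 -0.71 0 0 0 0 1;0 0 0 0 0 0 1;0 0 0 0 0 0 1'; python3 - <<'E'
from h import *
import cv2
a=snapshot("top"); b=snapshot("scene")
r=lambda a:cv2.resize(a,None,fx=4,fy=4,interpolation=cv2.INTER_CUBIC)
cv2.imwrite("pics/g4.png",np.hstack([r(a[155:295,225:320]),r(b[220:360,340:440])]))
E
```

```text
time_s: 15.63
eef_pos: [0.4583, -0.2924, 0.2354]
eef_rot: [0.001, 1.0, 0.001, -0.0]
force: [-0.1, 0.2, -0.2]
gripper_width: 1.003
grasp_force: 0.0
```

View pics/g4.png

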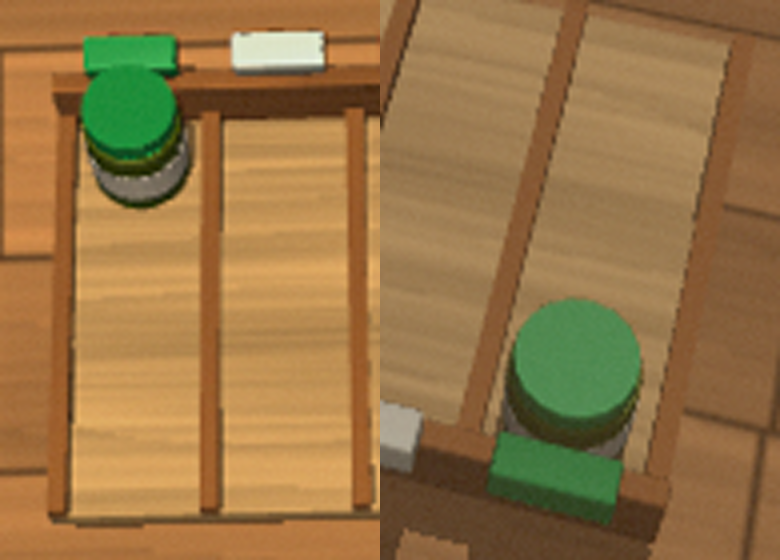

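The green jar stands upright in its lane against the stop bar, with its lid at about (130,107) in the left crop. Now the red jar.

```bash
python3 -m inch '0.02 0.04 0.5 0 0 0 1;0 0 0.6 0 0 0 1;0 0 0.6 0 0 0 1;0 0 0.6 0 0 0 1;0 0 0.6 0 0 0 1;0 0 0.6 0 0 0 1;0 0 0.6 0 0 0 1;0 0 0.6 0 0 0 1;0 0 0.4 0 0 0 1;0 0 0.28 0 0 0 1;0 0 0 0 0 0 1;0 0 0 0 0 0 0.7;0 0 0 0 0 0 0.6;0 0 0 0 0 0 0.5;0 0 0 0 0 0 0.4;0 0 0 0 0 0 0.3;0 0 0 0 0 0 0.3;0 0 0 0 0 0 0.3'
python3 - <<'E'
from h import *
p=np.array([0.67989737,0.05820893,0.02615903]);r=R.from_euler("ZY",[.0017,np.radians(12)])
for x in(-27,-30,-33): print(x,proj("top",r.apply([x/1e3,.08,.075])+p))
E
```

```text
time_s: 17.23
eef_pos: [0.4586, -0.2898, 0.0213]
eef_rot: [-0.0, 1.0, -0.001, 0.001]
force: [1.0, 1.4, 5.6]
gripper_width: 0.621
grasp_force: 62.7
-27 [[255.67420071 182.15895874]]
-30 [[255.65612449 183.43488839]]
-33 [[255.63801899 184.71288365]]
```

```bash
python3 -m inch '0 0 -0.2 0 0 0 0.3;0 0 -0.4 0 0 0 0.3;0 0 -0.6 0 0 0 0.3;0 0 -0.6 0 0 0 0.3;0 0 -0.6 0 0 0 0.3;0 0 -0.6 0 0 0 0.3;0 0 -0.2 0 0 0 0.3;-0.06 0.29 0 0 0 0 0.3;-0.13 0.5 0 0 0 0 0.3;-0.15 0.7 0 0 0 0 0.3;-0.15 0.7 0 0 0 0 0.3;-0.15 0.7 0 0 0 0 0.3;-0.15 0.7 0 0 0 0 0.3;-0.15 0.7 0 0 0 0 0.3;-0.15 0.7 0 0 0 0 0.3;-0.15 0.7 0 0 0 0 0.3;-0.13 0.7 0 0 0 0 0.3;-0.13 0.5 0 0 0 0 0.3;0 0.5 0 0 0 0 0.3;0 0 0 0 0 0 0.3'; python3 -m inch '0 0 0 0 0.8 0 0.3;0 0 0 0 0.8 0 0.3;0 0 0 0 0.8 0 0.3;0 0 0 0 0 0 0.3;0 0 0 0 0 0 0.3'
```

```text
time_s: 18.9
eef_pos: [0.5165, 0.0102, 0.1461]
eef_rot: [-0.002, 1.0, 0.001, -0.002]
force: [-0.1, -0.0, -1.9]
gripper_width: 0.617
grasp_force: 63.3
time_s: 19.32
eef_pos: [0.5173, 0.0065, 0.1464]
eef_rot: [-0.0, 0.994, 0.0, -0.105]
force: [0.1, 0.6, -2.0]
gripper_width: 0.62
grasp_force: 63.0
```

```bash
python3 -m inch '0 -0.3 0 0 0 0 0.3;0 -0.3 0 0 0 0 0.3;0 -0.115 0 0 0 0 0.3;0 0 0 0 0 0 0.3;0 0 0.3 0 0 0 0.3;0 0 0.4 0 0 0 0.3;0 0 0.35 0 0 0 0.3;0 0 0.2 0 0 0 0.3;0 0 0.08 0 0 0 0.3;0 0 0.03 0 0 0 0.3;0 0 0.03 0 0 0 0.3;0 0 0 0 0 0 0.3;0 0 0 0 0 0 0.3'
```

```text
time_s: 20.4
eef_pos: [0.5065, -0.0224, 0.094]
eef_rot: [-0.0, 0.995, -0.0, -0.104]
force: [0.9, 0.3, -1.0]
gripper_width: 0.621
grasp_force: 63.1
```

```bash
python3 -m inch '0 0 0.025 0 0 0 0.3;0 0 0 0 0 0 0.3;0 0 0 0 0 0 0.3'
```

```text
time_s: 20.65
eef_pos: [0.506, -0.0223, 0.0926]
eef_rot: [-0.0, 0.995, -0.0, -0.104]
force: [-0.8, -0.1, -1.8]
gripper_width: 0.617
grasp_force: 63.1
```

```bash
python3 -m inch '0 0 0.02 0 0 0 0.3;0 0 0 0 0 0 0.3;0 0 0 0 0 0 0.3'
```

```text
time_s: 20.9
eef_pos: [0.5058, -0.0223, 0.0917]
eef_rot: [-0.0, 0.995, -0.0, -0.105]
force: [-0.2, 1.1, -2.0]
gripper_width: 0.62
grasp_force: 63.1
```

```bash
python3 -m inch '0 0 0.025 0 0 0 0.3;0 0 0 0 0 0 0.3;0 0 0 0 0 0 0.3'
```

```text
time_s: 21.15
eef_pos: [0.5055, -0.0223, 0.0907]
eef_rot: [-0.0, 0.995, 0.0, -0.105]
force: [0.4, -0.5, -0.9]
gripper_width: 0.617
grasp_force: 63.1
```

```bash
python3 -m inch '0 0 0.02 0 0 0 0.3;0 0 0 0 0 0 0.3;0 0 0 0 0 0 0.3'
```

```text
time_s: 21.4
eef_pos: [0.5054, -0.0223, 0.0899]
eef_rot: [-0.0, 0.995, 0.0, -0.105]
force: [-0.7, -0.3, -2.2]
gripper_width: 0.617
grasp_force: 63.1
```

```bash
python3 -m inch '0 0 0.02 0 0 0 0.3;0 0 0 0 0 0 0.3;0 0 0 0 0 0 0.3'
```

```text
time_s: 21.65
eef_pos: [0.5054, -0.0223, 0.0897]
eef_rot: [-0.0, 0.995, -0.0, -0.104]
force: [-1.9, 0.6, 6.7]
gripper_width: 0.622
grasp_force: 63.8
```

```bash
python3 -m inch '0 0 0.015 0 0 0 0.3;0 0 0 0 0 0 0.3;0 0 0 0 0 0 0.3'
```

```text
time_s: 21.9
eef_pos: [0.5054, -0.0223, 0.0897]
eef_rot: [-0.0, 0.995, -0.0, -0.104]
force: [-1.9, 1.3, 10.3]
gripper_width: 0.624
grasp_force: 64.2
```

```bash
python3 -m inch '0 0 -0.03 0 0 0 0.3;0 0 0 0 0 0 0.66;0 0 0 0 0 0 0.72;0 0 0 0 0 0 0.72;0 0 0 0 0 0 0.72;0 0 -0.02 0 0 0 0.6;0 0 0 0 0 0 0.3;0 0 0 0 0 0 0.3;0 0 0 0 0 0 0.3;0 0 0 0 0 0 0.3'
```

```text
time_s: 22.73
eef_pos: [0.5055, -0.0223, 0.0904]
eef_rot: [-0.0, 0.995, 0.0, -0.105]
force: [0.3, 0.4, -1.1]
gripper_width: 0.615
grasp_force: 62.9
```

```bash
python3 -m inch '0 0 0.02 0 0 0 0.3;-0.05 0 0 0 0 0 0.3;-0.1 0 0 0 0 0 0.3;-0.1 0 0 0 0 0 0.3;-0.1 0 0 0 0 0 0.3'
```

```text
time_s: 23.15
eef_pos: [0.5192, -0.0224, 0.0875]
eef_rot: [-0.0, 0.995, -0.0, -0.105]
force: [-2.2, 0.4, 6.2]
gripper_width: 0.618
grasp_force: 63.4
```

```bash
python3 -m inch '-0.1 0 0 0 0 0 0.3;-0.1 0 0 0 0 0 0.3;-0.1 0 0 0 0 0 0.3;-0.1 0 0 0 0 0 0.3;-0.1 0 0 0 0 0 0.3;-0.1 0 0 0 0 0 0.3;-0.1 0 0 0 0 0 0.3;-0.1 0 0 0 0 0 0.3;-0.1 0 0 0 0 0 0.3;-0.1 0 0 0 0 0 0.3'
```

```text
time_s: 23.98
eef_pos: [0.5583, -0.0224, 0.0791]
eef_rot: [-0.0, 0.995, -0.0, -0.105]
force: [-2.3, -0.2, 5.3]
gripper_width: 0.616
grasp_force: 63.4
```

```bash
python3 -m inch '-0.1 0 0 0 0 0 0.3;-0.1 0 0 0 0 0 0.3;-0.1 0 0 0 0 0 0.3;-0.1 0 0 0 0 0 0.3;-0.1 0 0 0 0 0 0.3;-0.1 0 0 0 0 0 0.3;-0.1 0 0 0 0 0 0.3;-0.1 0 0 0 0 0 0.3;-0.1 0 0 0 0 0 0.3;-0.1 0 0 0 0 0 0.3'
```

```text
time_s: 24.82
eef_pos: [0.5975, -0.0224, 0.0709]
eef_rot: [-0.0, 0.995, -0.0, -0.105]
force: [-2.4, -0.2, 5.2]
gripper_width: 0.616
grasp_force: 63.4
```

Remaining: about 62 mm. I'll go 54 mm, then creep.

```bash
python3 -m inch '-0.1 0 0 0 0 0 0.3;-0.1 0 0 0 0 0 0.3;-0.1 0 0 0 0 0 0.3;-0.1 0 0 0 0 0 0.3;-0.1 0 0 0 0 0 0.3;-0.1 0 0 0 0 0 0.3;-0.1 0 0 0 0 0 0.3;-0.1 0 0 0 0 0 0.3;-0.1 0 0 0 0 0 0.3;-0.1 0 0 0 0 0 0.3;-0.1 0 0 0 0 0 0.3;-0.1 0 0 0 0 0 0.3;-0.06 0 0 0 0 0 0.3;-0.04 0 0 0 0 0 0.3;-0.03 0 0 0 0 0 0.3;-0.02 0 0 0 0 0 0.3;0 0 0 0 0 0 0.3'
```

```text
time_s: 26.23
eef_pos: [0.6504, -0.0224, 0.0596]
eef_rot: [-0.0, 0.995, -0.0, -0.104]
force: [-1.4, -0.6, 4.7]
gripper_width: 0.621
grasp_force: 63.3
```

```bash
python3 -m inch '-0.025 0 0 0 0 0 0.3;-0.025 0 0 0 0 0 0.3;0 0 0 0 0 0 0.3'
```

```text
time_s: 26.48
eef_pos: [0.6523, -0.0224, 0.0592]
eef_rot: [-0.0, 0.995, -0.0, -0.104]
force: [-0.3, -0.8, 4.2]
gripper_width: 0.62
grasp_force: 63.2
```

```bash
python3 -m inch '-0.025 0 0 0 0 0 0.3;-0.025 0 0 0 0 0 0.3;0 0 0 0 0 0 0.3'
```

```text
time_s: 26.73
eef_pos: [0.6543, -0.0224, 0.0588]
eef_rot: [-0.0, 0.995, -0.0, -0.104]
force: [-2.0, -1.5, 4.9]
gripper_width: 0.622
grasp_force: 63.2
```

```bash
python3 -m inch '-0.025 0 0 0 0 0 0.3;-0.025 0 0 0 0 0 0.3;0 0 0 0 0 0 0.3'
```

```text
time_s: 26.98
eef_pos: [0.6563, -0.0224, 0.0584]
eef_rot: [-0.0, 0.995, -0.0, -0.104]
force: [-1.0, -1.4, 5.2]
gripper_width: 0.62
grasp_force: 63.2
```

```bash
python3 -m inch '-0.025 0 0 0 0 0 0.3;-0.02 0 0 0 0 0 0.3;0 0 0 0 0 0 0.3'
```

```text
time_s: 27.23
eef_pos: [0.658, -0.0224, 0.058]
eef_rot: [-0.0, 0.995, -0.0, -0.104]
force: [-0.2, -0.5, 5.2]
gripper_width: 0.616
grasp_force: 63.2
```

```bash
python3 -m inch '-0.02 0 0 0 0 0 0.3;0 0 0 0 0 0 0.3;0 0 0 0 0 0 0.3'
```

```text
time_s: 27.48
eef_pos: [0.6587, -0.0224, 0.0578]
eef_rot: [-0.0, 0.995, -0.0, -0.104]
force: [-1.6, -0.6, 4.5]
gripper_width: 0.617
grasp_force: 63.3
```

```bash
python3 -m inch '-0.02 0 0 0 0 0 0.3;0 0 0 0 0 0 0.3;0 0 0 0 0 0 0.3'
```

```text
time_s: 27.73
eef_pos: [0.6595, -0.0224, 0.0577]
eef_rot: [-0.0, 0.995, -0.0, -0.104]
force: [-2.5, -0.2, 6.5]
gripper_width: 0.615
grasp_force: 63.2
```

```bash
python3 -m inch '-0.02 0 0 0 0 0 0.3;0 0 0 0 0 0 0.3;0 0 0 0 0 0 0.3'
```

```text
time_s: 27.98
eef_pos: [0.6595, -0.0224, 0.0577]
eef_rot: [-0.0, 0.994, -0.0, -0.105]
force: [-6.8, -0.3, 8.2]
gripper_width: 0.616
grasp_force: 63.3
```

Contact with the stop at 0.6595, the same as green. Ease off, release and retract.

```bash
python3 -m inch '0.01 0 -0.02 0 0 0 0.3;0 0 0 0 0 0 0.3;0 0 0 0 0 0 0.66;0 0 0 0 0 0 0.75;0 0 0 0 0 0 0.9;0 0 0 0 0 0 0.9;0 0 -0.1 0 0 0 0.9;0 0 -0.3 0 0 0 0.9;0 0 -0.5 0 0 0 0.9;0 0 -0.6 0 0 0 0.9;0 0 -0.6 0 0 0 0.9;0 0 -0.6 0 0 0 0.9;0.6 0 -0.6 0 0 0 1;0.8 0 0 0 0 0 1;0.8 0 0 0 0 0 1;0.8 0 0 0 0 0 1;0.8 0 0 0 0 0 1;0.8 0 0 0 0 0 1;0.6 0 0 0 0 0 1;0 0 0 0 0 0 1'; python3 - <<'E'
from h import *
import cv2
a=snapshot("top"); b=snapshot("scene")
r=lambda a:cv2.resize(a,None,fx=2.4,fy=2.4,interpolation=cv2.INTER_CUBIC)
cv2.imwrite("pics/g5.png",np.hstack([r(a[155:355,225:375]),r(b[180:380,260:440])]))
p=np.array([0.67989737,0.05820893,0.02615903]);q=R.from_euler("ZY",[.0017,np.radians(12)])
for x in(-27,-33): print(x,proj("top",q.apply([x/1e3,-.08,.075])+p),proj("scene",q.apply([x/1e3,-.08,.075])+p))
E
```

```text
time_s: 29.65
eef_pos: [0.4814, -0.022, 0.232]
eef_rot: [-0.0, 0.995, -0.0, -0.104]
force: [-0.3, 0.2, 0.6]
gripper_width: 0.996
grasp_force: 0.0
-27 [[331.26258583 180.06226289]] [[293.07636332 285.47148756]]
-33 [[331.34880421 182.61366647]] [[294.19684985 282.24295199]]
```

View pics/g5.png

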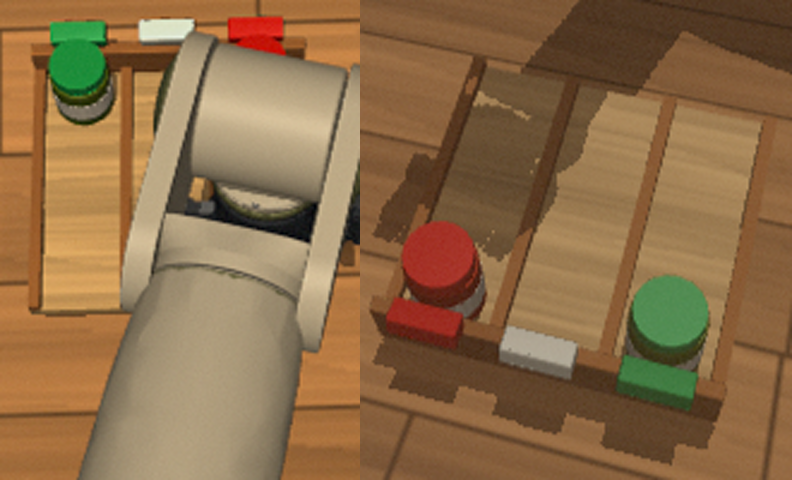

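Both jars stand upright against the stop bar in their lanes. The red lid is at scene (293,287) against (293,285.5) predicted, and the gripper is clear.

```bash
python3 -c "from cell import finish_job;print(finish_job())"
```

```text
the job is handed in; nothing more can be done
None
```

The job is handed in at about 30 s: the green and red jars stand upright against the stop bar in their matching lanes, each set down on the raised half and slid down, though the green jar was pressed on the floor with about 20 N early in its slide before I eased it off; the hand-in returned no verdict.

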